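# Click a peg into the utensil stand and hang the turner on it

## Task

Fit the loose hook-in peg into the top row of slots of the white utensil stand: both tongues in, then press it down until it is fully home and the spring catch has clicked. Then take the washed turner out of the grey draining rack and hang it by the eye in its handle on that peg, leaving it hanging freely, and do not push about the tomato tin or the spice jar on the way.

Things in the scene. Friction and masses are not known exactly. Their poses are not given: they have to be found in the camera images.
- stand: Utensil stand: white slotted steel panel, 82 mm wide, 3 thick, top edge 284 mm above the table, upright on a marble foot (84 x 70 x 16 mm), fixed. Origin on the table under the middle of the panel's front face; x points into the panel, so the front looks along -x, towards the robot; y along the panel; z up. Two rows of slots, top and lower; use the top row.
- slots_mid (a point): Point on the panel's front face midway between the two top slots, at the height of their lower edges (stand frame 0, 0, 245 mm); axes as stand. The slots are at y = -28 and +28 mm, each 10 mm wide and 20 high. The lower row lies 90 mm below.
- catch0 (a joint): Top row's steel spring tongue, 10 mm wide, between and below the slots (stand y 0, z 226 to 240 mm). Its lower end stands 3.5 mm proud of the panel at 0 rad; it grows (0.3: flush) as the hook's plate, moving down, presses it in, and springs back to 0 as it snaps into the window in that plate's back (hook y -8 to 8, z 5 to 22 mm): locked.
- hook: Loose hook-in peg, about 0.28 kg, standing the way up it will sit. Origin: middle of its back face's lower edge; z up, peg along -x, tongues +x. White back plate 78 (y) x 40 (z) x 5 mm. Home in the stand: origin at x -2 to 0, y 0, z 219 mm in its frame, same yaw; once let go it tips 0.08 rad forward in its play (tip 8 mm lower). Its own weight does not pass the catch; the press takes 3 to 18 N.
- hook_grip (a point): Centre of the hook-in peg's black grip block (hook frame -20, 0, 22 mm): x -35 to -5, y -11 to 11, z 0 to 32 mm. Grip it here from above, across its 22 mm width. In front of it the steel peg, 7 mm thick, runs from (-35, 0, 20) to (-95, 0, 33) in the hook frame, rising 12 degrees, and ends in a 10 mm ball centred there. Axes as hook.
- tongues_mid (a point): Midway between the hook's two necks, on its back face, at their underside (hook frame 0, 0, 26 mm). Tongues at y = -28 and +28 mm, 7 wide: a neck 5 mm high goes back 9 mm, its last 4 mm turn down to 9 mm below the neck. Enter with this point 12 mm above slots_mid, push along +x till the plate meets the panel, ease off about 1 mm, then press straight down 12 mm.
- turner: Flat slotted kitchen turner, 191 mm long, about 0.13 kg, standing in the rack, handle up. Origin: middle of the blade's lower edge; z up the handle, y across the blade, x through its thickness; front and back alike. Steel blade 52 mm wide, 64 long, 3 thick; red handle z 92 to 191 mm, 24 wide (y), 8 thick (x). Grip the handle from above across its 24 mm, so that the eye stays open along x.
- eye (a point): Centre of the round 13 mm eye through the turner's handle, 176 mm above the blade's lower edge and 15 mm below the handle's end; the hole runs along x. Pads 30 to 38 mm below it leave room between the fingers for peg and ball. Axes as turner.
- rack: Grey plastic draining rack, fixed: foot 62 x 98 mm, box 48 (x) x 84 (y) x 84 mm high, open above, three slots along y, 11 mm wide and 76 long, floor 6 mm above the table. The turner stands in the middle slot and may lean a few degrees. Origin on the table under its centre.
- tomato_tin: Food tin, 75 mm across, 58 mm high, a bystander. Origin under its centre.
- spice_jar: Small spice jar with ochre lid, 45 mm across, 107 mm high, a bystander. Origin under its centre.
Not all that is in view belongs to the job. What is shaped like the turner but blue is not meant. Leave any orange look-alike of the hook alone.

How it is judged:
By the outcome, as a careful person would: the job done as asked, in the order asked, and still so for the second after the job is handed in, with the robot touching nothing.
It also fails if it takes over 72 s, if anything falls off the work surface, if the arm or the gripper's body presses on something with over 40 N, if the wrist force passes 120 N, or if a joint passes its speed limit or range.

## Robot

A 7-joint arm with a two-finger parallel gripper is mounted at the origin on the work surface; the furniture and walls round the work are solid. World frame = base frame: x ahead of the robot, y to its left, z up, the work surface at z = 0. Lengths are in m, angles in rad, forces in N, time in s.
With the tool pointing down it reaches from about 0.425 to 0.825 m from the base axis. Payload 3.6 kg.
Tool frame: the origin (TCP) lies midway between the tips of the shut fingers; the grasp point (between the pads) lies 19 mm behind it; z points along the fingers, y is the line along which they close (so a half turn about z gives the same grasp; the last joint's range is limited). The gripper opens to 93 mm and grips with 3 to 60 N. Pads are 15 mm wide; open, the fingers measure 128 mm over their backs; the gripper's body (75 mm by 188 mm) begins 65 mm behind the grasp point.
Start: joints at [1.226, 0.615, -0.013, 1.423, 0.008, 1.103, -0.04], TCP at [0.203, -0.617, 0.219] pointing down, gripper open.
Joint ranges: [-3.12, 3.12], [-0.3, 2.06], [-1.34, 1.32], [0.26, 2.42], [-1.36, 4.5], [0.01, 1.98], [-2.84, 2.84]. Speed limits (rad/s): [2.79, 2.79, 3.14, 3.14, 3.14, 3.14, 3.14].

## Interface

Orientations are given as a unit quaternion [w, x, y, z].
In Python, from rig import get_obs, optics, finish_job gives the robot as it stands.
- The arm moves only by the tool servo_tool, never from a script. Its argument "commands" is one flat list of numbers, 4 for each row, row after row: the shift along the world's x, y, z in mm, then the turn about the world's z in rad. A call has 1 to 10 rows; each row shifts and turns the commanded pose from where the row before left it; what a row does not reach is not made up. A row lasts 1/12 s, in which the tool goes at most 41.7 mm and 7.16 degrees, less where a joint would pass 70% of its speed; a pose out of reach is approached as far as the arm can. A call is refused whole if a number of a shift passes 41.7 or a number of a turn 0.125, either way. A call with a gripper value outside its range is refused whole. "jaw" is the closure, from -1 (fully open) to 1 (shut), so that 0 is half open, set as the call begins (left out, the last holds). The fingers move at their own pace and stop on an object; "squeeze" is the grip in N (left out, the last holds). Time passes only in rows, so rows that do not move let the fingers close. It gives the time, the measured TCP pose, the force, the opening and the grip force at its end, in the units of the state.
- get_obs(): the state, without advancing time (a new reading comes with each control period).
- optics.grab_frame(name): name is "scene" or "top" or "wrist"; returns a dict with "frame" (384x512x3 uint8, red, green, blue), "range_z" (384x512 float32, m along the optical axis (not along the pixel's ray), 0 where there is no reading), "K" (3x3 intrinsics, pixels), "k1" (the pictures are not rectified: a ray, as slopes to the right and down, at radius r is drawn at 1 + k1 r^2 times it, then the intrinsics apply), "R" (3x3) and "t" (3): a world point X has camera coordinates R X + t. Camera axes: x right, y down, z forward; pixel columns grow to the right and rows downward; lengths in m; the calibration is good to about 2 mm. A picture is of the moment at which its call begins.
- finish_job(): hands the job in; it is judged then, once.
The state is a dict: "clock": time; "joint_pos": joint angles; "joint_velocities": joint speeds; "tau": joint torques, N m; "tcp_pos": TCP position; "tool_rot": TCP orientation; "wrist_force": force on the tool from outside, world axes, zero at the start; "wrist_torque": the same for the moment, N m; "opening": opening from 0.0 (shut) to 1.0 (fully open); "grip_force": force on a finger pad.
Only numpy, scipy, OpenCV 4.12 (cv2) and the standard library are available. Lean on these libraries where they do the work, as an engineer would, in place of code of your own. Each camera call takes 0.05 s, during which the arm holds its last target. There are 200 camera calls.

## Working session

There is one attempt and no reset: what is moved stays moved. The work goes in short steps, Python scripts to look and compute and a tool call to move; the robot and the scene stay as the last step left them, time stands still between calls to the robot, and variables do not carry over. Pictures are saved under pics/ and viewed, at most 12 in all, crops included, and the job is handed in when it is done.

Besides the shell and the picture viewer there is one more tool, called after "Call:" by a JSON object that holds its "op" and its "data", one argument or row to a line. servo_tool: Moves the arm, as the interface text tells. Its arguments: {"type":"object","properties":{"commands":{"type":"array","items":{"type":"number"}},"jaw":{"type":"number"},"squeeze":{"type":"number"}},"required":["commands"]}

```bash
mkdir -p pics; ls
cat > h.py <<'E'
import numpy as np, cv2
from rig import get_obs, optics, finish_job
def grab(n):
    d=optics.grab_frame(n); d={k:(np.array(v) if k!='k1' else v) for k,v in d.items()}; return d
def und(d,uv):
    K=d['K'];s=np.array([(uv[0]-K[0,2])/K[0,0],(uv[1]-K[1,2])/K[1,1]]);p=s.copy()
    for _ in range(20): p=s/(1+d['k1']*(p@p))
    return p
def cloud(d):
    H,W=d['range_z'].shape;K=d['K'];u,v=np.meshgrid(np.arange(W),np.arange(H))
    sx=(u-K[0,2])/K[0,0];sy=(v-K[1,2])/K[1,1];px,py=sx.copy(),sy.copy()
    for _ in range(20):
        f=1+d['k1']*(px**2+py**2);px,py=sx/f,sy/f
    z=d['range_z'];P=np.stack([px*z,py*z,z],-1)
    X=(P-d['t'])@d['R'];X[z<=0]=np.nan
    return X
def onplane(d,uv,z):
    p=und(d,uv);r=d['R'].T@np.array([p[0],p[1],1]);c=-d['R'].T@d['t'];return c+r*(z-c[2])/r[2]
def save(d,name): cv2.imwrite('pics/'+name,cv2.cvtColor(d['frame'],cv2.COLOR_RGB2BGR))
E
python3 - <<'E'
from h import *
ims=[]
for n in ['scene','top']:
    d=grab(n);save(d,n+'0.png');np.savez(n+'0.npz',**d);print(n,d['K'].tolist(),d['k1'],(-d['R'].T@d['t']).round(3),d['R'].round(2).tolist())
o=get_obs();print(o)
E
```

```text
pics
scene [[412.08733095425396, 0.0, 257.58538125201414], [0.0, 412.08733095425396, 191.61599090387315], [0.0, 0.0, 1.0]] -0.09570662545259152 [-0.36  -0.475  1.086] [[0.5, -0.87, -0.02], [-0.62, -0.34, -0.7], [0.6, 0.36, -0.71]]
top [[384.77864279261615, 0.0, 251.99217297924702], [0.0, 384.77864279261615, 189.47680468912282], [0.0, 0.0, 1.0]] -0.01960147176541553 [ 0.196 -0.01   1.559] [[0.02, -1.0, 0.01], [-0.99, -0.02, -0.14], [0.14, -0.0, -0.99]]
{'clock': 0.1, 'joint_pos': array([ 1.22649715,  0.61581484, -0.01260639,  1.42470368,  0.00811153,
        1.10341453, -0.04040702]), 'joint_velocities': array([ 0.00062841, -0.00166686, -0.00022488, -0.00497901,  0.00201405,
        0.00014982,  0.00029642]), 'tau': array([ 9.50167632e-04, -4.60042691e+01,  2.09956029e-01, -1.66243547e+01,
       -6.11921609e-02,  1.70143956e-02,  1.04065782e-04]), 'tcp_pos': array([ 0.20289313, -0.61678344,  0.21761362]), 'tool_rot': array([-1.12686314e-03,  9.87396992e-01,  1.58258871e-01, -2.02930782e-04]), 'wrist_force': array([ 0.95506555, -0.56040803,  0.23415873]), 'wrist_torque': array([0.00673685, 0.01378443, 0.05754538]), 'grip_force': 0.0, 'opening': 1.002039625697038}
```

View pics/scene0.png

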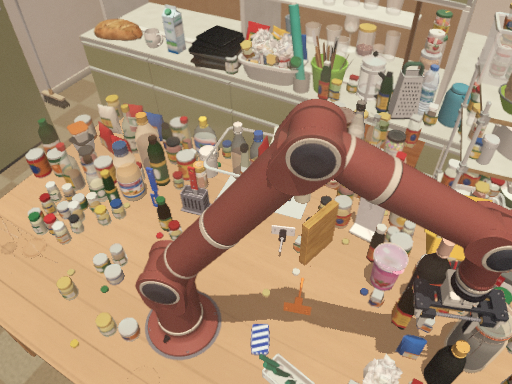

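View pics/top0.png

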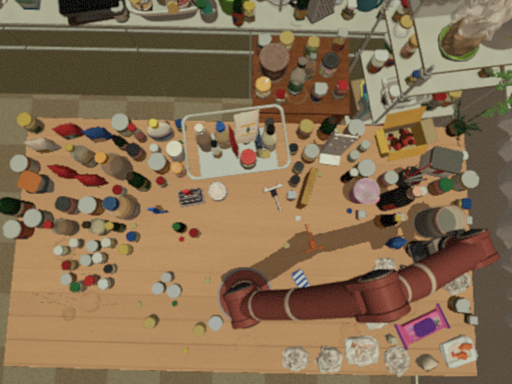

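The scene view shows the hook at about (284,240), the rack with the red handle at (193,190) and the white panel at (368,218). In the top view these are at (275,195), (190,196) and (338,148). The orange look-alike is at (312,238).

Run:
```python
from h import *
S=dict(np.load('scene0.npz'));T=dict(np.load('top0.npz'))
def c(d,u0,v0,w,h,s): return cv2.resize(d['frame'][v0:v0+h,u0:u0+w,::-1],(w*s,h*s),interpolation=cv2.INTER_CUBIC)
a=np.hstack([c(T,250,125,110,100,4),c(T,150,170,80,50,4) if 0 else c(T,150,150,90,100,4)])
b=np.hstack([c(S,260,180,160,90,3),c(S,140,150,106,90,3)]) 
b=np.pad(b,((0,0),(0,max(0,800-b.shape[1])),(0,0)))[:200*3,:800]
cv2.imwrite('pics/m0.png',np.vstack([a,b])[:600])
for d,n in((S,'S'),(T,'T')):
    d['k1']=float(d['k1'])
X=cloud(T)
for uv in [(275,195),(272,188),(268,187),(281,186),(279,208),(190,196),(190,190),(218,190),(310,187),(338,148),(325,160),(340,136)]:
    print(uv,X[uv[1],uv[0]].round(3))
print()
X=cloud(S)
for uv in [(284,232),(280,250),(195,200),(193,178),(188,185),(368,218),(360,235),(368,205),(383,208)]: print(uv,X[uv[1],uv[0]].round(3))
```

```text
(275, 195) [ 0.398 -0.11   0.027]
(272, 188) [ 0.424 -0.097  0.039]
(268, 187) [ 0.434 -0.083  0.001]
(281, 186) [ 0.439 -0.136 -0.001]
(279, 208) [ 0.345 -0.127  0.034]
(190, 196) [0.382 0.226 0.057]
(190, 190) [0.404 0.224 0.073]
(218, 190) [0.408 0.116 0.059]
(310, 187) [ 0.41  -0.227  0.181]
(338, 148) [ 0.571 -0.342  0.13 ]
(325, 160) [ 0.549 -0.315  0.016]
(340, 136) [ 0.575 -0.316  0.276]

(284, 232) [ 0.416 -0.108  0.026]
(280, 250) [ 0.34  -0.133  0.032]
(195, 200) [0.362 0.208 0.068]
(193, 178) [0.38  0.215 0.154]
(188, 185) [0.399 0.262 0.083]
(368, 218) [ 0.571 -0.336  0.066]
(360, 235) [ 0.537 -0.33   0.011]
(368, 205) [ 0.575 -0.325  0.119]
(383, 208) [ 0.569 -0.373  0.136]
```

View pics/m0.png

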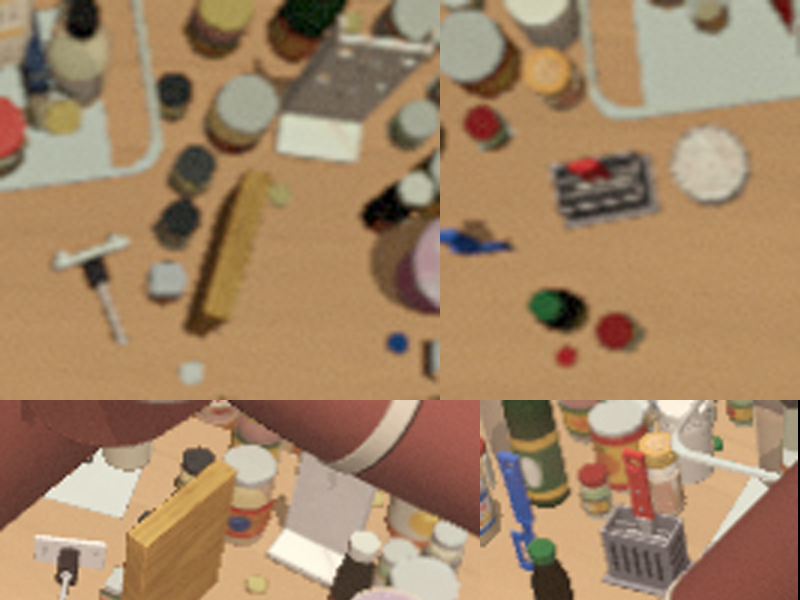

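The crops show the hook with plate and black block (crop 90,265), a tall wooden board between it and the stand, and the panel with its slots. The red turner is in the rack's rear-middle slot.

Run:
```python
from h import *
for n in('top0','scene0'):
    d=dict(np.load(n+'.npz'));d['k1']=float(d['k1']);X=cloud(d);f=d['frame'].astype(int)
    def box(x0,x1,y0,y1,z0,z1): return (X[...,0]>x0)&(X[...,0]<x1)&(X[...,1]>y0)&(X[...,1]<y1)&(X[...,2]>z0)&(X[...,2]<z1)
    m=box(.53,.63,-.42,-.27,.03,.29)&(f.max(-1)-f.min(-1)<40)
    P=X[m];print(n,len(P))
    # panel: fit x = a+b*y robust
    A=np.c_[np.ones(len(P)),P[:,1]];w=np.ones(len(P),bool)
    for _ in range(8):
        c=np.linalg.lstsq(A[w],P[w,0],rcond=None)[0];r=P[:,0]-A@c;w=abs(r)<max(.006,.0)
    print('panel fit x=a+b y',c,w.sum(),'yaw of normal',np.degrees(np.arctan(-c[1])));Q=P[w];print(np.percentile(Q,[1,50,99],axis=0).round(3).tolist())
    m=box(.53,.65,-.42,-.27,.27,.3);print('top',X[m].round(3)[:12].tolist())
    m=box(.30,.46,-.18,-.05,.015,.06);P=X[m]
    print('hook',len(P)); 
    m=box(.30,.5,.15,.3,.09,.25)&(f[...,0]-f[...,2]>60)&(f[...,0]-f[...,1]>60);P=X[m];print('turner',len(P),P[np.argsort(P[:,2])].round(3)[::max(1,len(P)//8)].tolist())
    m=box(.3,.65,-.45,.35,.15,.6)&(abs(X[...,0])>0);
    print('maxz grid');
    for x in np.arange(.3,.65,.05): print(round(x,2),[ (round(float(np.nanmax(X[...,2][box(x,x+.05,y,y+.05,-.1,.5)],initial=0)),2)) for y in np.arange(-.45,.35,.05)])
```

```text
top0 571
panel fit x=a+b y [0.61362546 0.12086956] 470 yaw of normal -6.891883261140275
[[0.562, -0.41, 0.032], [0.573, -0.332, 0.178], [0.583, -0.293, 0.286]]
top [[0.601, -0.296, 0.273], [0.598, -0.297, 0.283], [0.597, -0.295, 0.275], [0.595, -0.298, 0.281], [0.593, -0.295, 0.276], [0.59, -0.296, 0.285], [0.588, -0.294, 0.28], [0.59, -0.374, 0.28], [0.589, -0.377, 0.282], [0.585, -0.294, 0.279], [0.585, -0.298, 0.279], [0.586, -0.373, 0.282]]
hook 203
turner 31 [[0.379, 0.224, 0.144], [0.381, 0.214, 0.158], [0.379, 0.227, 0.169], [0.378, 0.223, 0.172], [0.381, 0.214, 0.18], [0.379, 0.223, 0.195], [0.386, 0.223, 0.197], [0.378, 0.226, 0.198], [0.385, 0.229, 0.199], [0.378, 0.229, 0.199], [0.382, 0.229, 0.201]]
maxz grid
0.3 [0.05, 0.01, 0.01, 0.01, 0.19, 0.19, 0.04, 0.01, 0.01, 0.01, 0.01, 0.01, 0.01, 0.01, 0.01, 0.2]
0.35 [0.13, 0.13, 0.01, 0.01, 0.19, 0.19, 0.04, 0.03, 0.01, 0.01, 0.06, 0.06, 0.09, 0.2, 0.09, 0.01]
0.4 [0.13, 0.13, 0.01, 0.01, 0.19, 0.1, 0.05, 0.05, 0.01, 0.01, 0.18, 0.18, 0.18, 0.18, 0.08, 0.07]
0.45 [0.16, 0.16, 0.02, 0.19, 0.19, 0.09, 0.18, 0.17, 0.18, 0.17, 0.
[... 698 characters left out ...]
.194]]
maxz grid
0.3 [0.05, 0.0, 0.01, 0.01, 0.19, 0.18, 0.04, 0.01, 0.01, 0.0, 0.0, 0.0, 0.0, 0.01, 0.07, 0.19]
0.35 [0.13, 0.01, 0.01, 0.0, 0.19, 0.19, 0.03, 0.02, 0.0, 0.0, 0.0, 0.0, 0.09, 0.2, 0.09, 0.01]
0.4 [0.13, 0.08, 0.0, 0.0, 0.19, 0.09, 0.04, 0.04, 0.01, 0.0, 0.17, 0.17, 0.18, 0.17, 0.0, 0.07]
0.45 [0.16, 0.16, 0.01, 0.19, 0.19, 0.09, 0.01, 0.0, 0.01, 0.0, 0.17, 0.17, 0.01, 0.18, 0.11, 0.11]
0.5 [0.1, 0.02, 0.02, 0.11, 0.11, 0.08, 0.01, 0.01, 0.01, 0.0, 0.23, 0.2, 0.01, 0.18, 0.12, 0.12]
0.55 [0.07, 0.14, 0.14, 0.14, 0.12, 0.06, 0.05, 0.05, 0.01, 0.0, 0.22, 0.2, 0.24, 0.18, 0.12, 0.12]
0.6 [0.08, 0.06, 0.0, 0.07, 0.1, 0.06, 0.04, 0.0, 0.0, 0.24, 0.24, 0.22, 0.25, 0.18, 0.17, 0.19]
```

Call:
{"op": "servo_tool", "data": {
  "commands": [0,0,40,0,0,0,40,0,0,0,40,0,15,37,0,0,15,37,0,0,15,37,0,0,15,37,0,0,15,37,0,0,15,37,0,0,15,37,0,0],
  "jaw": -1
}}

```text
clock: 0.93
tcp_pos: [0.3082, -0.3562, 0.3383]
tool_rot: [-0.0, 0.987, 0.158, -0.0]
wrist_force: [0.8, -0.3, 0.1]
opening: 1.0
grip_force: 0.0
```

Call:
{"op": "servo_tool", "data": {
  "commands": [17,41,-10,0,17,41,-10,0,17,41,-10,0,17,41,-10,0,17,41,-10,0,17,41,-10,0,0,0,0,0,0,0,0,0]
}}

```text
clock: 1.6
tcp_pos: [0.4016, -0.1307, 0.2831]
tool_rot: [-0.001, 0.987, 0.161, -0.001]
wrist_force: [-0.1, -0.7, -0.3]
opening: 0.999
grip_force: 0.0
```

Run:
```python
from h import *
d=grab('wrist');save(d,'w1.png');np.savez('w1.npz',**d)
o=get_obs();print(o['tcp_pos'].round(4),o['tool_rot'].round(4),o['joint_pos'].round(2),-d['R'].T@d['t'],d['R'].round(2).tolist(),d['K'][0,0],d['k1'])
```

```text
[ 0.4013 -0.1329  0.2834] [-0.000e+00  9.873e-01  1.592e-01 -6.000e-04] [ 0.48  0.2  -0.26  1.92  0.06  1.03 -1.06] [ 0.47778777 -0.10546277  0.44884683] [[0.32, -0.95, -0.0], [-0.91, -0.31, 0.29], [-0.27, -0.09, -0.96]] 333.10083310323853 -0.08318930703978054
```

View pics/w1.png

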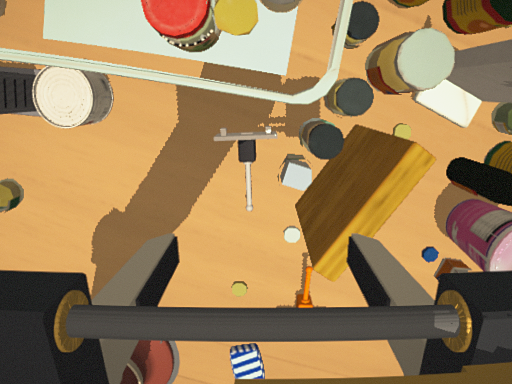

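The wrist view shows the hook plate at (245,133), the block at (247,150) and the ball at (249,209). The tin is at (72,97), and the wooden board at (360,200) may crowd the gripper.

Run:
```python
from h import *
d=dict(np.load('w1.npz'));d['k1']=float(d['k1']);X=cloud(d);f=d['frame'].astype(int);V,U=np.mgrid[:384,:512]
roi=(U>205)&(U<285)&(V>120)&(V<215)
m=roi&(X[...,2]>.034)&(X[...,2]<.05)&(V<142);P=X[m];print('plate',len(P),P.mean(0).round(4),P.min(0).round(3),P.max(0).round(3))
_,_,vt=np.linalg.svd(P[:,:2]-P[:,:2].mean(0));print('plate dir deg',np.degrees(np.arctan2(vt[0,1],vt[0,0])),np.ptp((P[:,:2]-P[:,:2].mean(0))@vt[0]))
q=(P[:,:2]-P[:,:2].mean(0))@vt[0];c=P[:,:2].mean(0)+vt[0]*(q.max()+q.min())/2;print('plate mid',c)
m=roi&(f.max(-1)<60)&(V<165);P=X[m];P=P[P[:,2]>.024];print('block',len(P),P.mean(0).round(4),np.ptp(P,axis=0).round(3));vs,us=np.where(m);print(us.min(),us.max(),vs.min(),vs.max())
# peg
g=roi&(V>165)&(X[...,2]>.012);P=X[g];print('peg',len(P));_,_,vt=np.linalg.svd(P[:,:2]-P[:,:2].mean(0));print(np.degrees(np.arctan2(vt[0,1],vt[0,0])),P.mean(0),P[P[:,0].argsort()[:8]].mean(0))
# board relative to hook frame
m=(U>290)&(U<440)&(V>120)&(V<285)&(X[...,2]>.07);B=X[m]
a=np.radians(20.8)
r=B[:,:2]-np.array([.41,-.108]);hx=r@[np.cos(a),np.sin(a)];hy=r@[-np.sin(a),np.cos(a)]
for x0 in np.arange(-.1,.1,.02):
    s=(hx>x0)&(hx<x0+.02)
    if s.any(): i=np.where(s)[0][hy[s].argmax()];print(round(x0,3),'max hy',hy[i].round(3),'z',B[i,2].round(3), 'min', hy[s].min().round(3))
# stand foot & others from wrist
```

```text
plate 299 [ 0.4255 -0.0997  0.0394] [ 0.41  -0.137  0.034] [ 0.441 -0.062  0.042]
plate dir deg 110.63868714222795 0.07818180079124708
plate mid [ 0.42547342 -0.09962228]
block 93 [ 0.4104 -0.105   0.0315] [0.029 0.026 0.006]
238 255 140 160
peg 317
149.55505891335304 [ 0.36831072 -0.13129467  0.03084079] [ 0.33586684 -0.13232825  0.03604389]
-0.1 max hy -0.06 z 0.145 min -0.091
-0.08 max hy -0.062 z 0.147 min -0.09
-0.06 max hy -0.077 z 0.125 min -0.122
-0.04 max hy -0.064 z 0.287 min -0.139
-0.02 max hy -0.064 z 0.287 min -0.153
0.0 max hy -0.067 z 0.372 min -0.162
0.02 max hy -0.069 z 0.089 min -0.151
```

Run:
```python
from h import *
a=np.radians(20.65)
for n in('w1','top0','scene0'):
    d=dict(np.load(n+'.npz'));d['k1']=float(d['k1']);X=cloud(d);f=d['frame'].astype(int);V,U=np.mgrid[:384,:512]
    r=X[...,:2]-np.array([.409,-.106]);hx=r@[np.cos(a),np.sin(a)];hy=r@[-np.sin(a),np.cos(a)]
    m=(abs(hx)<.14)&(abs(hy)<.2)&(X[...,2]>.05)&(X[...,2]<.21)
    if n=='w1': m&=(V<285)&(V>0)
    wood=(f[...,0]-f[...,2]>50)
    for lab,mm in(('wood',m&wood),('other',m&~wood)):
        print(n,lab,mm.sum())
        for x0 in np.arange(-.14,.14,.02):
            s=mm&(hx>x0)&(hx<x0+.02)
            if s.sum()>3: print('  ',round(x0,2),'hy',np.percentile(hy[s],[2,98]).round(3),'z',np.percentile(X[...,2][s],[2,98]).round(3),s.sum())
```

```text
w1 wood 14032
   -0.1 hy [-0.091 -0.063] z [0.062 0.186] 512
   -0.08 hy [-0.091 -0.065] z [0.057 0.186] 1504
   -0.06 hy [-0.119 -0.08 ] z [0.057 0.186] 1667
   -0.04 hy [-0.133 -0.095] z [0.058 0.186] 1931
   -0.02 hy [-0.148 -0.11 ] z [0.058 0.186] 2042
   0.0 hy [-0.159 -0.124] z [0.057 0.186] 2069
   0.02 hy [-0.15  -0.073] z [0.054 0.186] 584
   0.04 hy [-0.136  0.195] z [0.054 0.077] 58
   0.06 hy [-0.186  0.054] z [0.052 0.165] 403
   0.08 hy [-0.161  0.083] z [0.052 0.168] 435
   0.1 hy [-0.164  0.167] z [0.055 0.168] 598
   0.12 hy [-0.085  0.076] z [0.066 0.173] 2229
w1 other 11583
   -0.02 hy [-0.099 -0.082] z [0.085 0.089] 44
   0.0 hy [-0.107 -0.07 ] z [0.063 0.09 ] 632
   0.02 hy [-0.105 -0.072] z [0.054 0.09 ] 496
   0.04 hy [-0.14   0.198] z [0.052 0.169] 742
   0.06 hy [-0.193  0.196] z [0.054 0.172] 3079
   0.08 hy [-0.197  0.196] z [0.054 0.172] 3007
   0.1 hy [-0.198  0.194] z [0.055 0.173] 2206
   0.12 hy [-0.192  0.075] z [0.054 0.173] 1377
top0 wood 576
   -0.1 hy [-0.088 -0.059] z [0.057 0.19 ] 60
   -0.08 hy [-0.103 -0.062] z [0.067 0.191] 62
   -0.06 hy [-0
[... 953 characters left out ...]
y [-0.096 -0.063] z [0.053 0.186] 364
   -0.08 hy [-0.111 -0.073] z [0.054 0.188] 188
   -0.06 hy [-0.126 -0.086] z [0.055 0.187] 191
   -0.04 hy [-0.141 -0.104] z [0.053 0.187] 187
   -0.02 hy [-0.156 -0.12 ] z [0.054 0.188] 174
   0.0 hy [-0.164 -0.132] z [0.06  0.187] 109
   0.02 hy [-0.149 -0.091] z [0.096 0.184] 5
   0.06 hy [-0.199 -0.162] z [0.054 0.096] 94
   0.12 hy [-0.17  -0.121] z [0.052 0.104] 4
scene0 other 226
   0.0 hy [-0.159 -0.072] z [0.088 0.11 ] 4
   0.02 hy [-0.08  -0.075] z [0.086 0.088] 4
   0.06 hy [-0.198 -0.172] z [0.053 0.112] 47
   0.08 hy [-0.198 -0.159] z [0.107 0.117] 54
   0.1 hy [-0.197  0.196] z [0.107 0.172] 79
   0.12 hy [-0.195 -0.116] z [0.051 0.111] 37
```

Call:
{"op": "servo_tool", "data": {
  "commands": [7,15,-20,0.02,6,14,-20,0.02,0,0,-30,0,0,0,-30,0,0,0,0,0,0,0,0,0,0,0,0,0],
  "jaw": 0
}}

```text
clock: 2.23
tcp_pos: [0.4153, -0.1056, 0.1849]
tool_rot: [0.001, 0.984, 0.177, 0.001]
wrist_force: [0.9, -0.2, 1.0]
opening: 0.548
grip_force: 0.0
```

```bash
cat >> h.py <<'E'
def st():
    o=get_obs();q=o['tool_rot'];print('clk',round(o['clock'],2),'tcp',o['tcp_pos'].round(4),'yaw',np.degrees(2*np.arctan2(q[2],q[1])).round(2),'F',o['wrist_force'].round(1),'open',round(o['opening'],3),'grip',round(o['grip_force'],1));return o
def hook(d,plot=None):
    X=cloud(d);f=d['frame'].astype(int);return X,f
E
python3 - <<'E'
from h import *
st();d=grab('wrist');save(d,'w2.png');np.savez('w2.npz',**d)
X=cloud(d);f=d['frame'].astype(int)
m=(abs(X[...,0]-.4255)<.045)&(abs(X[...,1]+.0996)<.055)&(X[...,2]>.036)&(X[...,2]<.05)&(f.min(-1)>110);P=X[m]
c=P[:,:2].mean(0);_,_,vt=np.linalg.svd(P[:,:2]-c);v=vt[0];q=(P[:,:2]-c)@v;w=(P[:,:2]-c)@vt[1]
print(len(P),np.degrees(np.arctan2(v[1],v[0])),np.percentile(q,[.5,99.5]),np.percentile(w,[2,98]),c+v*(np.percentile(q,.5)+np.percentile(q,99.5))/2,P[:,2].mean())
E
```

```text
clk 2.23 tcp [ 0.4153 -0.1056  0.1849] yaw 20.35 F [ 0.9 -0.2  1. ] open 0.548 grip 0.0
467 -69.3202682715869 [-0.03943563  0.03792092] [-0.00211123  0.00247125] [ 0.42572077 -0.09995581] 0.039508687783350795
```

Call:
{"op": "servo_tool", "data": {
  "commands": [0,1.5,-35,0.005,0,0,-35,0,0,0,-35,0,0,0,-30,0,0,0,-20,0,0,0,-12,0,0,0,-8,0,0,0,0,0,0,0,0,0]
}}

```text
clock: 3.03
tcp_pos: [0.415, -0.1032, 0.0093]
tool_rot: [0.0, 0.984, 0.18, 0.0]
wrist_force: [-1.3, -0.4, -1.2]
opening: 0.501
grip_force: 0.7
```

```bash
python3 -c "
from h import *
st()"
```

```text
clk 3.03 tcp [ 0.415  -0.1032  0.0093] yaw 20.75 F [-1.3 -0.4 -1.2] open 0.501 grip 0.7
```

Call:
{"op": "servo_tool", "data": {
  "commands": [0,0,0,0,0,0,0,0,0,0,0,0,0,0,0,0,0,0,0,0,0,0,0,0],
  "jaw": 1,
  "squeeze": 45
}}

```text
clock: 3.53
tcp_pos: [0.4154, -0.1031, 0.0093]
tool_rot: [0.001, 0.984, 0.18, 0.001]
wrist_force: [-1.0, -1.1, 6.1]
opening: 0.232
grip_force: 45.3
```

Call:
{"op": "servo_tool", "data": {
  "commands": [0,0,15,0,0,0,35,0,0,0,40,0,0,0,40,0,0,0,40,0,0,0,40,0,0,0,40,0,0,0,30,0,0,0,0,0,0,0,0,0]
}}

```text
clock: 4.37
tcp_pos: [0.4152, -0.1023, 0.2894]
tool_rot: [0.001, 0.984, 0.181, 0.002]
wrist_force: [-0.6, -0.4, -3.5]
opening: 0.231
grip_force: 45.3
```

Run:
```python
from h import *
st();d=grab('wrist');save(d,'w3.png');np.savez('w3.npz',**d)
```

```text
clk 4.37 tcp [ 0.4152 -0.1023  0.2894] yaw 20.83 F [-0.6 -0.4 -3.5] open 0.231 grip 45.3
```

View pics/w3.png

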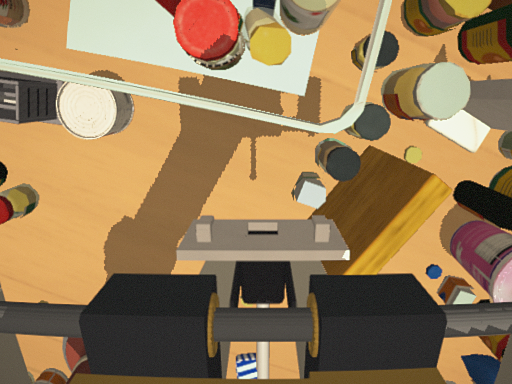

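The hook is held squarely; the tongues are at (204,228) and (321,228).

Call:
{"op": "servo_tool", "data": {
  "commands": [5,-28,0,-0.06,5,-28,0,-0.06,5,-28,0,-0.06,5,-28,0,-0.06,5,-28,0,-0.06,5,-28,0,-0.06,5,-28,0,-0.06,5,-28,0,-0.06,0,0,0,0,0,0,0,0]
}}

```text
clock: 5.25
tcp_pos: [0.4528, -0.3275, 0.2847]
tool_rot: [-0.002, 0.998, -0.06, -0.003]
wrist_force: [0.5, 1.7, -4.5]
opening: 0.235
grip_force: 45.4
```

Run:
```python
from h import *
st();d=grab('wrist');save(d,'w4.png');np.savez('w4.npz',**d)
```

```text
clk 5.25 tcp [ 0.4528 -0.3275  0.2847] yaw -6.87 F [ 0.5  1.7 -4.5] open 0.235 grip 45.4
```

View pics/w4.png

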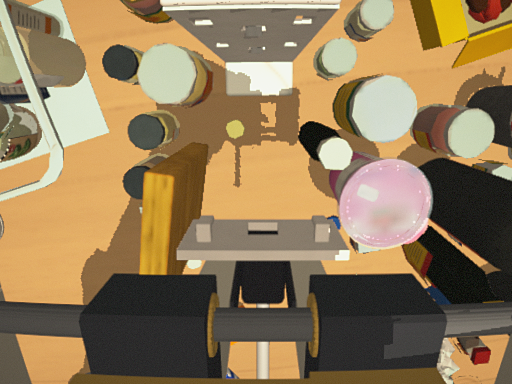

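The panel's top edge runs from about (167,9) to (341,9) with the top slots at (203,20) and (303,21); the held plate is at (265,238).

```bash
cat > rel.py <<'E'
import sys
from h import *
o=st();d=grab('wrist');np.savez(sys.argv[1]+'.npz',**d);save(d,sys.argv[1]+'.png')
yaw=2*np.arctan2(o['tool_rot'][2],o['tool_rot'][1])
ex=np.array([np.cos(yaw),np.sin(yaw),0]);ey=np.array([-np.sin(yaw),np.cos(yaw),0])
X=cloud(d)-o['tcp_pos'];L=np.stack([X@ex,X@ey,X[...,2]],-1);f=d['frame'].astype(int);Z=L[...,2]+o['tcp_pos'][2]
V,U=np.mgrid[:384,:512];grey=f.max(-1)-f.min(-1)<35
def edge(P,ax,bins):  # extents along y in slices along ax
    for b0,b1 in zip(bins[:-1],bins[1:]):
        s=P[(P[:,ax]>b0)&(P[:,ax]<b1)]
        if len(s)>8: print('   [%.3f]'%b0,'y',s[:,1].min().round(4),s[:,1].max().round(4),'mid',((s[:,1].min()+s[:,1].max())/2).round(4),len(s))
# held hook plate
m=(V>205)&(V<275)&(L[...,0]>0)&(L[...,0]<.03)&grey&(abs(L[...,2]-.031)<.02)&(abs(L[...,1])<.06)
P=L[m];T=P[P[:,2]>.027];print('plate top n',len(T),'z',np.median(T[:,2]).round(4),'x',np.percentile(T[:,0],[1,50,99]).round(4),'y',T[:,1].min().round(4),T[:,1].max().round(4))
print('  yaw rel',np.degrees(-np.polyfit(T[:,1],T[:,0],1)[0]).round(2))
# panel front
m=(V<205)&(Z>.03)&(Z<.28)&(L[...,0]>.02)&(L[...,0]<.2)&grey&(abs(L[...,1])<.06)
P=L[m];c=np.array([np.median(P[:,0]),0,0.])
for _ in range(10):
    r=P[:,0]-np.c_[np.ones(len(P)),P[:,1:]]@c;w=abs(r)<.004;c=np.linalg.lstsq(np.c_[np.ones(w.sum()),P[w,1:]],P[w,0],rcond=None)[0]
print('panel x=%.4f + %.4f y + %.4f z (rel tcp), n=%d'%(*c,w.sum()),'yaw rel',np.degrees(-c[1]).round(2))
Q=P[w];Q=np.c_[Q,Q[:,2]+o['tcp_pos'][2]];edge(Q,3,np.arange(.1,.3,.02))
# top edge
m=(V<205)&(Z>.277)&(Z<.30)&grey&(abs(L[...,1])<.07)&(L[...,0]>.02)&(L[...,0]<.2);P=L[m]
if len(P): print('top edge n',len(P),'x',np.percentile(P[:,0],[2,50,98]).round(4),'y',P[:,1].min().round(4),P[:,1].max().round(4),'z',np.median(Z[m]).round(4))
# slot holes: cast pixel rays onto panel plane, holes = pixels in panel y/z range not on the panel
C=(-d['R'].T@d['t'])-o['tcp_pos'];C=np.array([C@ex,C@ey,C[2]])
D=L-C;t=(c[0]+c[1]*C[1]+c[2]*C[2]-C[0])/(D[...,0]-c[1]*D[...,1]-c[2]*D[...,2]);H=C+t[...,None]*D;r=L[...,0]-c[0]-c[1]*L[...,1]-c[2]*L[...,2]
hz=H[...,2]+o['tcp_pos'][2]
dark=(r>.006)&(t>0)&(V<205)&(abs(H[...,1])<.045)&(hz>.14)&(hz<.272)
n,lab,stt,cen=cv2.connectedComponentsWithStats(dark.astype(np.uint8))
for i in range(1,n):
    if stt[i,4]>12:
        q=lab==i;print(' hole px',cen[i].round(0),'n',stt[i,4],'y',np.percentile(H[...,1][q],[2,98]).round(4),'z',np.percentile(hz[q],[2,98]).round(4))
E
python3 rel.py w5
```

```text
clk 5.3 tcp [ 0.4534 -0.3256  0.2853] yaw -6.71 F [ 0.7  1.5 -3.7] open 0.231 grip 45.4
plate top n 1637 z 0.0328 x [0.005  0.0098 0.0152] y -0.039 0.0385
  yaw rel 0.26
panel x=0.1202 + -0.0051 y + 0.0008 z (rel tcp), n=5913 yaw rel 0.29
   [0.100] y -0.0359 0.044 mid 0.0041 179
   [0.120] y -0.0363 0.0438 mid 0.0037 250
   [0.140] y -0.0367 0.0438 mid 0.0036 414
   [0.160] y -0.0358 0.0436 mid 0.0039 295
   [0.180] y -0.0363 0.0436 mid 0.0036 434
   [0.200] y -0.0366 0.0441 mid 0.0038 595
   [0.220] y -0.0365 0.0441 mid 0.0038 809
   [0.240] y -0.0369 0.0438 mid 0.0034 1023
   [0.260] y -0.0369 0.0443 mid 0.0037 1419
top edge n 1492 x [0.1197 0.121  0.1239] y -0.0373 0.0445 z 0.2818
 hole px [330.  30.] n 423 y [-0.0448 -0.0375] z [0.1423 0.2707]
 hole px [307.  18.] n 39 y [-0.0274 -0.0194] z [0.2603 0.2651]
 hole px [204.  19.] n 21 y [0.0267 0.0338] z [0.2599 0.2635]
```

Call:
{"op": "servo_tool", "data": {
  "commands": [20,-1,-12,0,20,-1,-12,0,20,-1,-12,0,20,-2,-9,0,0,0,0,0,0,0,0,0,0,0,0,0]
}}

```text
clock: 5.93
tcp_pos: [0.5339, -0.3305, 0.2433]
tool_rot: [-0.0, 0.998, -0.058, -0.001]
wrist_force: [-1.1, 0.3, -3.3]
opening: 0.234
grip_force: 45.3
```

```bash
python3 rel.py w6
python3 - <<'E'
from h import *
d=dict(np.load('w6.npz'));d['k1']=float(d['k1']);o=get_obs();q=o['tool_rot'];yaw=2*np.arctan2(q[2],q[1]);ex=np.array([np.cos(yaw),np.sin(yaw),0]);ey=np.array([-np.sin(yaw),np.cos(yaw),0])
X=cloud(d)-o['tcp_pos'];L=np.stack([X@ex,X@ey,X[...,2]],-1)
for u in (190,225,235,300,345):
    print(u,[(v,)+tuple((L[v,u]*1000).round(1)) for v in range(208,268,5)])
E
```

```text
clk 5.93 tcp [ 0.5339 -0.3305  0.2433] yaw -6.63 F [-1.1  0.3 -3.3] open 0.234 grip 45.3
plate top n 1097 z 0.0301 x [0.0038 0.0123 0.0151] y -0.039 0.0384
  yaw rel 0.11
panel x=0.0522 + 0.0008 y + 0.0005 z (rel tcp), n=1707 yaw rel -0.05
   [0.100] y -0.0392 0.0375 mid -0.0009 51
   [0.120] y -0.0393 0.0375 mid -0.0009 64
   [0.140] y -0.0394 0.0375 mid -0.001 84
   [0.160] y -0.0394 0.0375 mid -0.0009 95
   [0.180] y -0.0395 0.0377 mid -0.0009 134
   [0.200] y -0.0396 0.0375 mid -0.001 171
   [0.220] y -0.0396 0.0376 mid -0.001 229
   [0.240] y -0.0396 0.0376 mid -0.001 288
   [0.260] y -0.0393 0.0373 mid -0.001 466
top edge n 1015 x [0.0402 0.0484 0.0633] y -0.0425 0.0395 z 0.2819
190 [(208, np.float64(-58.8), np.float64(95.1), np.float64(-243.0)), (213, np.float64(-58.9), np.float64(91.1), np.float64(-224.0)), (218, np.float64(-59.7), np.float64(87.9), np.float64(-208.5)), (223, np.float64(-59.9), np.float64(84.6), np.float64(-192.6)), (228, np.float64(14.2), np.float64(38.7), np.float64(3.3)), (233, np.float64(14.7), np.float64(37.0), np.float64(11.2)), (238, np.float64(14.3), 
[... 2661 characters left out ...]
13, np.float64(-38.7), np.float64(-87.3), np.float64(-168.8)), (218, np.float64(-34.5), np.float64(-80.8), np.float64(-142.4)), (223, np.float64(-35.0), np.float64(-77.9), np.float64(-130.1)), (228, np.float64(-35.9), np.float64(-75.6), np.float64(-119.8)), (233, np.float64(-36.5), np.float64(-73.1), np.float64(-109.3)), (238, np.float64(-35.3), np.float64(-69.8), np.float64(-95.7)), (243, np.float64(-35.6), np.float64(-67.6), np.float64(-86.2)), (248, np.float64(14.6), np.float64(-36.9), np.float64(27.8)), (253, np.float64(13.2), np.float64(-36.5), np.float64(30.1)), (258, np.float64(10.1), np.float64(-37.0), np.float64(28.9)), (263, np.float64(-54.0), np.float64(-69.1), np.float64(-86.0))]
```

View pics/w6.png

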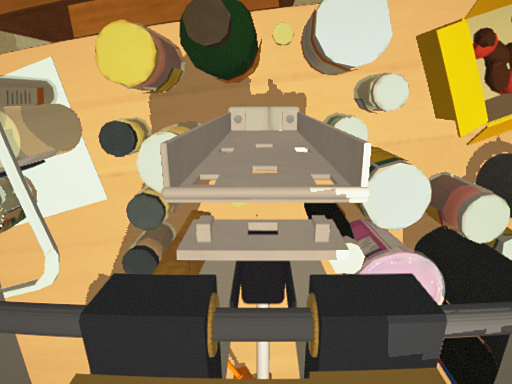

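The panel's top edge is at (165–368,193) and the plate is close to centred behind it; the gap is about 25 mm and the lateral error under 1 mm.

Call:
{"op": "servo_tool", "data": {
  "commands": [8,-1.5,-2,0,7,-1.5,-1.3,0,0,0,0,0,0,0,0,0,0,0,0,0]
}}

```text
clock: 6.4
tcp_pos: [0.5495, -0.3347, 0.2404]
tool_rot: [-0.0, 0.998, -0.059, -0.0]
wrist_force: [-0.5, -0.7, -2.5]
opening: 0.231
grip_force: 45.2
```

Call:
{"op": "servo_tool", "data": {
  "commands": [2,-0.2,0,0,2,-0.3,0,0,1,-0.1,0,0,0,0,0,0,0,0,0,0]
}}

```text
clock: 6.82
tcp_pos: [0.5546, -0.3351, 0.2404]
tool_rot: [-0.0, 0.998, -0.058, 0.0]
wrist_force: [0.1, 0.5, -2.4]
opening: 0.23
grip_force: 45.2
```

```bash
python3 rel.py w7 | egrep 'clk|plate|top|yaw'
```

```text
clk 6.82 tcp [ 0.5546 -0.3351  0.2404] yaw -6.7 F [ 0.1  0.5 -2.4] open 0.23 grip 45.2
plate top n 2117 z 0.0322 x [0.0051 0.0217 0.0296] y -0.0403 0.041
  yaw rel -0.65
panel x=0.0386 + 0.0041 y + 0.0434 z (rel tcp), n=1757 yaw rel -0.23
top edge n 132 x [0.0384 0.0411 0.0427] y -0.0398 0.0413 z 0.2801
```

Call:
{"op": "servo_tool", "data": {
  "commands": [0.2,1.2,0,0,1.5,-0.2,0,0,1.5,-0.2,0,0,0,0,0,0,0,0,0,0]
}}

```text
clock: 7.28
tcp_pos: [0.5571, -0.3342, 0.2403]
tool_rot: [-0.0, 0.998, -0.059, -0.001]
wrist_force: [-2.8, 1.1, -2.2]
opening: 0.233
grip_force: 45.7
```

Call:
{"op": "servo_tool", "data": {
  "commands": [1,-0.1,0,0,1,-0.1,0,0,1,-0.1,0,0,0,0,0,0]
}}

```text
clock: 7.62
tcp_pos: [0.558, -0.3343, 0.2401]
tool_rot: [-0.001, 0.998, -0.059, -0.003]
wrist_force: [-7.6, 1.8, 1.0]
opening: 0.231
grip_force: 46.6
```

Call:
{"op": "servo_tool", "data": {
  "commands": [-2.5,0.2,0,0,0,0,0,0,0,0,-2,0,0,0,-2,0,0,0,-2,0,0,0,0,0,0,0,0,0],
  "squeeze": 58
}}

```text
clock: 8.2
tcp_pos: [0.5573, -0.3352, 0.2343]
tool_rot: [0.0, 0.998, -0.059, -0.001]
wrist_force: [-4.5, 0.3, 0.4]
opening: 0.231
grip_force: 58.9
```

Call:
{"op": "servo_tool", "data": {
  "commands": [0,0,-2,0,0,0,-2,0,0,0,-1,0,0,0,0,0,0,0,0,0]
}}

```text
clock: 8.62
tcp_pos: [0.5588, -0.335, 0.2291]
tool_rot: [0.0, 0.998, -0.059, 0.001]
wrist_force: [-0.6, -0.9, -2.5]
opening: 0.234
grip_force: 58.5
```

Call:
{"op": "servo_tool", "data": {
  "commands": [0,0,-1,0,0,0,-1,0,0,0,-1,0,0,0,0,0,0,0,0,0]
}}

```text
clock: 9.03
tcp_pos: [0.5589, -0.3348, 0.2283]
tool_rot: [0.001, 0.998, -0.058, 0.001]
wrist_force: [-3.9, 0.3, 5.1]
opening: 0.233
grip_force: 59.5
```

Call:
{"op": "servo_tool", "data": {
  "commands": [0,0,-1.5,0,0,0,-1.5,0,0,0,0,0,0,0,0,0]
}}

```text
clock: 9.37
tcp_pos: [0.5589, -0.3349, 0.2281]
tool_rot: [0.001, 0.998, -0.058, 0.002]
wrist_force: [-6.9, 1.3, 14.4]
opening: 0.231
grip_force: 60.9
```

Call:
{"op": "servo_tool", "data": {
  "commands": [0,0,-1.5,0,0,0,-1.5,0,0,0,0,0,0,0,0,0]
}}

```text
clock: 9.7
tcp_pos: [0.5589, -0.3349, 0.2279]
tool_rot: [0.002, 0.998, -0.058, 0.003]
wrist_force: [-10.3, 3.9, 24.0]
opening: 0.237
grip_force: 62.5
```

Run:
```python
from h import *
st();d=grab('wrist');save(d,'w8.png')
d=grab('top');save(d,'t8.png');np.savez('t8.npz',**d)
```

```text
clk 9.7 tcp [ 0.5589 -0.3349  0.2279] yaw -6.69 F [-10.3   3.9  24. ] open 0.237 grip 62.5
```

Firm stop at the home height. I'll relieve the load, then tug up gently to test the catch.

Call:
{"op": "servo_tool", "data": {
  "commands": [-1,0,3,0,0,0,3,0,0,0,1.5,0,0,0,1.5,0,0,0,1.5,0,0,0,0,0,0,0,0,0]
}}

```text
clock: 10.38
tcp_pos: [0.5572, -0.3342, 0.23]
tool_rot: [-0.0, 0.998, -0.058, -0.001]
wrist_force: [-0.1, -0.1, -3.1]
opening: 0.233
grip_force: 58.3
```

Call:
{"op": "servo_tool", "data": {
  "commands": [0,0,1.5,0,0,0,1,0,0,0,0,0,0,0,0,0]
}}

```text
clock: 10.72
tcp_pos: [0.557, -0.3341, 0.2311]
tool_rot: [-0.001, 0.998, -0.058, -0.001]
wrist_force: [4.0, -2.7, -16.1]
opening: 0.235
grip_force: 59.0
```

The catch holds against the tug, so the hook is locked. I'll seat it, release and back off upward.

Call:
{"op": "servo_tool", "data": {
  "commands": [0,0,-2.5,0,0,0,-2.5,0,0,0,0,0,0,0,0,0]
}}

```text
clock: 11.05
tcp_pos: [0.5575, -0.3349, 0.2299]
tool_rot: [0.001, 0.998, -0.059, 0.001]
wrist_force: [-0.4, 0.3, -2.7]
opening: 0.232
grip_force: 58.4
```

Call:
{"op": "servo_tool", "data": {
  "commands": [0,0,0,0,0,0,0,0,0,0,0,0,0,0,0,0],
  "jaw": 0,
  "squeeze": 30
}}

```text
clock: 11.38
tcp_pos: [0.5572, -0.3353, 0.2294]
tool_rot: [0.001, 0.998, -0.059, 0.001]
wrist_force: [-0.9, -1.2, 0.0]
opening: 0.467
grip_force: 0.6
```

Call:
{"op": "servo_tool", "data": {
  "commands": [-0.5,0,10,0,-0.5,0,25,0,-0.5,0,35,0,-5,0,35,0,-15,5,35,0,-25,5,0,0,-25,5,0,0,0,0,0,0,0,0,0,0]
}}

```text
clock: 12.13
tcp_pos: [0.4855, -0.3193, 0.3703]
tool_rot: [0.0, 0.998, -0.059, 0.002]
wrist_force: [-0.1, -0.2, 0.6]
opening: 0.499
grip_force: 0.0
```

Run:
```python
from h import *
st();d=grab('wrist');save(d,'w9.png');np.savez('w9.npz',**d)
```

```text
clk 12.13 tcp [ 0.4855 -0.3193  0.3703] yaw -6.74 F [-0.1 -0.2  0.6] open 0.499 grip 0.0
```

View pics/w9.png

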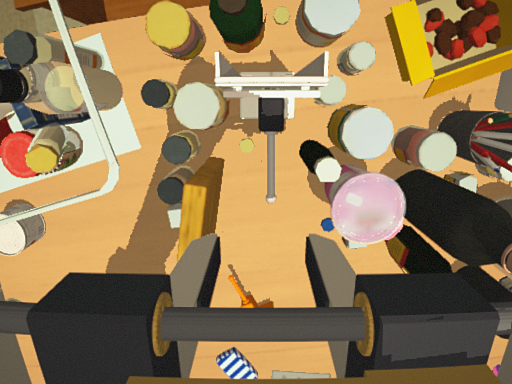

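The peg is in the top slots, block at (272,113) and ball at (271,199), plate flat against the panel. I'll locate the ball and move on to the rack.

Call:
{"op": "servo_tool", "data": {
  "commands": [-2,40,0,0,-2,40,0,0,-2,40,0,0,-2,40,0,0,-2,40,0,0,-2,40,0,0,-2,40,0,0,-2,40,0,0,-8,40,-3,0,-12,38,-5,0]
}}

```text
clock: 13.02
tcp_pos: [0.4511, 0.0822, 0.3608]
tool_rot: [-0.001, 0.998, -0.058, 0.001]
wrist_force: [0.8, -0.4, 0.4]
opening: 0.497
grip_force: 0.0
```

Call:
{"op": "servo_tool", "data": {
  "commands": [-14,36,-10,0,-14,36,-10,0,-14,36,-10,0,-12,30,-5,0,0,0,0,0,0,0,0,0,0,0,0,0]
}}

```text
clock: 13.6
tcp_pos: [0.3967, 0.2167, 0.3254]
tool_rot: [-0.0, 0.998, -0.059, 0.0]
wrist_force: [-0.9, -1.3, 0.4]
opening: 0.503
grip_force: 0.0
```

Run:
```python
from h import *
d=dict(np.load('w9.npz'));d['k1']=float(d['k1']);X=cloud(d)
V,U=np.mgrid[:384,:512];m=(U>258)&(U<285)&(V>125)&(V<206)&(X[...,2]>.2)
P=X[m];print(len(P),'ball px',X[197:202,269:274].reshape(-1,3).mean(0).round(4))
ex=np.array([np.cos(np.radians(-6.7)),np.sin(np.radians(-6.7))]);s=P[:,:2]@ex
for a in np.arange(s.min(),s.max(),.012): q=P[(s>=a)&(s<a+.012)];print(np.median(q,axis=0).round(4),q[:,2].max().round(4))
st();d=grab('wrist');save(d,'w10.png');np.savez('w10.npz',**d)
```

```text
741 ball px [ 0.4763 -0.3259  0.2481]
[ 0.478  -0.3257  0.2465] 0.249
[ 0.4892 -0.327   0.2447] 0.2475
[ 0.5011 -0.3282  0.2429] 0.2454
[ 0.5128 -0.3296  0.2417] 0.244
[ 0.5249 -0.3309  0.2399] 0.2419
[ 0.5379 -0.3323  0.247 ] 0.2497
clk 13.6 tcp [0.3967 0.2167 0.3254] yaw -6.71 F [-0.9 -1.3  0.4] open 0.503 grip 0.0
```

View pics/w10.png

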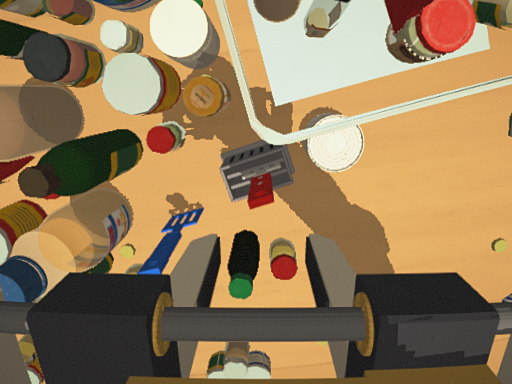

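The red handle's top is at (260,198) in the rack at (257,172). The ochre-lidded jar is at (205,95), the tin at (333,143), and low bottles are at (244,265) and (283,260).

```bash
cat > tur.py <<'E'
from h import *
import sys
o=st();d=grab('wrist');save(d,sys.argv[1]+'.png');np.savez(sys.argv[1]+'.npz',**d)
X=cloud(d);f=d['frame'].astype(int);V,U=np.mgrid[:384,:512]
red=(f[...,0]-f[...,1]>70)&(f[...,0]-f[...,2]>70)&(abs(X[...,0]-.385)<.06)&(abs(X[...,1]-.22)<.06)&(X[...,2]>.09)
P=X[red];print('n',len(P),P.min(0).round(3),P.max(0).round(3))
for z0 in np.arange(.09,.205,.015):
    q=P[(P[:,2]>=z0)&(P[:,2]<z0+.015)]
    if len(q)>10:
        c=q.mean(0);_,_,vt=np.linalg.svd(q[:,:2]-c[:2]);v=vt[0]*np.sign(vt[0,1]);t=(q[:,:2]-c[:2])@v;lo,hi=np.percentile(t,[1,99]);w=(q[:,:2]-c[:2])@vt[1]
        print('z%.3f'%z0,len(q),'mid',(c[:2]+v*(lo+hi)/2).round(4),'width',(hi-lo).round(4),'thick',np.ptp(w).round(4),'yaw',(np.degrees(np.arctan2(v[1],v[0]))-90).round(1))
E
python3 tur.py w11
python3 - <<'E'
from h import *
d=dict(np.load('w11.npz'));d['k1']=float(d['k1']);X=cloud(d);V,U=np.mgrid[:384,:512]
# rack top rim orientation
m=(X[...,2]>.075)&(X[...,2]<.09)&(abs(X[...,0]-.385)<.07)&(abs(X[...,1]-.22)<.07)&(V<260);f=d['frame'].astype(int);m&=(f.max(-1)-f.min(-1)<40);P=X[m]
pts=(P[:,:2]*1000).astype(np.float32);print('rack',cv2.minAreaRect(pts),len(pts))
for y in np.arange(.1,.36,.02): print(round(y,2),[int(1000*np.nanmax(X[...,2][(abs(X[...,0]-x)<.01)&(abs(X[...,1]-y)<.01)&(X[...,2]<.25)],initial=0)) for x in np.arange(.28,.52,.02)])
E
```

```text
clk 13.65 tcp [0.397  0.2159 0.3255] yaw -6.82 F [ 0.6 -0.5  1. ] open 0.499 grip 0.0
n 667 [0.377 0.208 0.103] [0.39  0.233 0.198]
z0.105 43 mid [0.3872 0.2205] width 0.0219 thick 0.002 yaw 10.4
z0.120 60 mid [0.3871 0.2205] width 0.0226 thick 0.0032 yaw 9.2
z0.135 60 mid [0.3872 0.2203] width 0.022 thick 0.0028 yaw 9.3
z0.150 79 mid [0.3872 0.2206] width 0.0225 thick 0.0024 yaw 10.3
z0.165 116 mid [0.3868 0.2207] width 0.023 thick 0.0037 yaw 11.7
z0.180 82 mid [0.387  0.2204] width 0.0228 thick 0.0085 yaw 8.4
z0.195 219 mid [0.3837 0.2206] width 0.0235 thick 0.0083 yaw 12.0
rack ((383.3558044433594, 226.1287841796875), (47.30436706542969, 83.0151596069336), 11.60950756072998) 612
0.1 [1, 1, 1, 2, 2, 58, 57, 58, 172, 172, 4, 5]
0.12 [1, 2, 1, 1, 58, 58, 57, 56, 173, 169, 4, 4]
0.14 [2, 2, 2, 1, 2, 58, 57, 57, 172, 1, 5, 4]
0.16 [2, 2, 2, 2, 2, 58, 59, 59, 172, 3, 4, 4]
0.18 [2, 2, 2, 1, 85, 85, 84, 165, 173, 4, 4, 4]
0.2 [2, 2, 2, 1, 85, 198, 85, 84, 172, 2, 3, 4]
0.22 [2, 2, 2, 0, 0, 198, 85, 84, 171, 173, 174, 174]
0.24 [142, 3, 1, 0, 85, 198, 85, 7, 2, 1, 1, 170]
0.26 [143, 2, 1, 0, 85, 85, 85, 2, 2, 108, 109, 109]
0.28 [141, 1, 2, 2, 1, 82, 84, 2, 2, 108, 110, 109]
0.3 [1, 2, 2, 2, 2, 2, 3, 2, 2, 1, 109, 108]
0.32 [1, 2, 64, 2, 3, 2, 2, 51, 68, 41, 101, 102]
0.34 [1, 1, 192, 2, 1, 2, 2, 69, 69, 68, 102, 101]
```

Call:
{"op": "servo_tool", "data": {
  "commands": [-3,1,-10,0.08,-3,1,-20,0.08,-4,1,-25,0.08,-3.5,1.5,-25,0.07,0,0,0,0,0,0,0,0,0,0,0,0]
}}

```text
clock: 14.28
tcp_pos: [0.3838, 0.2209, 0.2467]
tool_rot: [-0.001, 0.996, 0.095, 0.001]
wrist_force: [-0.5, 0.1, 0.7]
opening: 0.501
grip_force: 0.0
```

```bash
python3 tur.py w12
```

```text
clk 14.28 tcp [0.3838 0.2209 0.2467] yaw 10.85 F [-0.5  0.1  0.7] open 0.501 grip 0.0
n 1285 [0.377 0.208 0.1  ] [0.414 0.233 0.343]
z0.090 19 mid [0.3871 0.2213] width 0.0207 thick 0.0004 yaw 11.0
z0.105 76 mid [0.3871 0.2212] width 0.0224 thick 0.0009 yaw 11.1
z0.120 107 mid [0.3873 0.221 ] width 0.022 thick 0.0013 yaw 11.1
z0.135 115 mid [0.3872 0.2211] width 0.0225 thick 0.0015 yaw 11.0
z0.150 143 mid [0.3872 0.2212] width 0.0223 thick 0.0013 yaw 11.5
z0.165 239 mid [0.3867 0.221 ] width 0.0225 thick 0.005 yaw 11.3
z0.180 167 mid [0.3874 0.2209] width 0.0227 thick 0.0013 yaw 11.2
z0.195 411 mid [0.3836 0.2206] width 0.0235 thick 0.0092 yaw 11.4
```

Call:
{"op": "servo_tool", "data": {
  "commands": [0,0,-25,0.005,0,0,-30,0,0,0,-30,0,0,0,-20,0,0,0,-12.5,0,0,0,0,0,0,0,0,0]
}}

```text
clock: 14.92
tcp_pos: [0.3833, 0.2215, 0.1287]
tool_rot: [-0.0, 0.995, 0.098, 0.001]
wrist_force: [0.7, 0.2, 0.9]
opening: 0.503
grip_force: 0.0
```

Call:
{"op": "servo_tool", "data": {
  "commands": [0,0,0,0,0,0,0,0,0,0,0,0,0,0,0,0,0,0,0,0],
  "jaw": 1,
  "squeeze": 35
}}

```text
clock: 15.33
tcp_pos: [0.3827, 0.2211, 0.1286]
tool_rot: [-0.0, 0.995, 0.099, 0.001]
wrist_force: [0.1, -0.1, 4.2]
opening: 0.257
grip_force: 35.0
```

Call:
{"op": "servo_tool", "data": {
  "commands": [0,0,10,0,0,0,30,0,0,0,35,0,0,0,40,0,0,0,40,0,0,0,40,0,0,0,40,0,0,0,10,0,0,0,0,0,0,0,0,0]
}}

```text
clock: 16.17
tcp_pos: [0.3817, 0.2206, 0.3724]
tool_rot: [0.0, 0.995, 0.099, -0.0]
wrist_force: [-0.6, -0.7, -1.4]
opening: 0.258
grip_force: 35.0
```

Run:
```python
from h import *
o=st();d=grab('wrist');save(d,'w13.png');np.savez('w13.npz',**d)
q=o['tool_rot'];yaw=2*np.arctan2(q[2],q[1]);ex=np.array([np.cos(yaw),np.sin(yaw),0]);ey=np.array([-np.sin(yaw),np.cos(yaw),0])
X=cloud(d)-o['tcp_pos'];L=np.stack([X@ex,X@ey,X[...,2]],-1);f=d['frame'].astype(int)
red=(f[...,0]-f[...,1]>70)&(f[...,0]-f[...,2]>70)&(abs(L[...,0])<.04)&(abs(L[...,1])<.03)&(abs(L[...,2]-.03)<.1)
P=L[red];print(len(P))
for z in np.arange(-.05,.09,.01):
    q=P[(P[:,2]>z)&(P[:,2]<z+.01)]
    if len(q)>8: print(z.round(3),np.percentile(q,[2,50,98],axis=0)[:,:2].round(4).tolist(),len(q))
```

```text
clk 16.17 tcp [0.3817 0.2206 0.3724] yaw 11.33 F [-0.6 -0.7 -1.4] open 0.258 grip 35.0
3909
-0.03 [[0.0038, -0.0108], [0.0043, -0.0004], [0.0048, 0.0104]] 172
-0.02 [[0.0038, -0.0109], [0.0043, 0.0002], [0.0049, 0.0106]] 203
-0.01 [[0.0038, -0.011], [0.0048, -0.0003], [0.0053, 0.0106]] 259
0.0 [[0.0042, -0.0112], [0.0048, 0.0002], [0.0054, 0.011]] 341
0.01 [[0.004, -0.0112], [0.0048, -0.0003], [0.0054, 0.011]] 358
0.02 [[0.004, -0.0112], [0.0047, -0.0001], [0.0054, 0.0109]] 504
0.03 [[0.004, -0.0112], [0.0047, -0.0001], [0.0053, 0.0111]] 596
0.04 [[-0.0016, -0.0112], [0.0044, 0.0001], [0.0053, 0.0111]] 1050
0.05 [[0.0021, -0.0117], [0.0045, -0.005], [0.0053, 0.0115]] 426
```

View pics/w13.png

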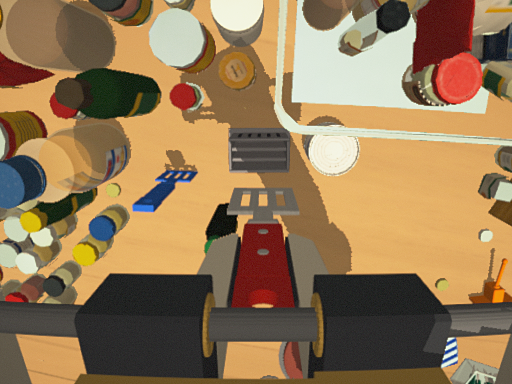

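The turner is gripped cleanly (handle at (262,265)), with no object disturbed. I'll check the clearance round the peg while traversing.

Call:
{"op": "servo_tool", "data": {
  "commands": [6,-35,0,0,8,-40,0,-0.04,8,-40,0,-0.05,8,-40,0,-0.05,6,-40,0,-0.05,4,-40,0,-0.05,2,-40,0,-0.04,0,-40,0,-0.03,0,-40,0,0,0,-40,0,0]
}}

```text
clock: 17.05
tcp_pos: [0.4226, -0.1755, 0.3705]
tool_rot: [-0.001, 0.998, -0.056, -0.003]
wrist_force: [0.9, -0.1, -1.3]
opening: 0.259
grip_force: 35.0
```

Run:
```python
from h import *
st()
G={}
for n in('w9','w4'):
    d=dict(np.load(n+'.npz'));d['k1']=float(d['k1']);X=cloud(d);V,U=np.mgrid[:384,:512]
    r=X[...,:2]-np.array([.5732,-.3359]);a=np.radians(-6.5);sx=r@[np.cos(a),np.sin(a)];sy=r@[-np.sin(a),np.cos(a)]
    ok=(V<(230 if n=='w9' else 200))
    print(n,'cols y',np.arange(-.12,.121,.02).round(2).tolist())
    for x in np.arange(-.24,.0,.02): print(round(x,2),[int(1000*np.nanmax(X[...,2][ok&(abs(sx-x)<.01)&(abs(sy-y)<.01)],initial=0)) for y in np.arange(-.12,.121,.02)])
```

```text
clk 17.05 tcp [ 0.4226 -0.1755  0.3705] yaw -6.42 F [ 0.9 -0.1 -1.3] open 0.259 grip 35.0
w9 cols y [-0.12, -0.1, -0.08, -0.06, -0.04, -0.02, 0.0, 0.02, 0.04, 0.06, 0.08, 0.1, 0.12]
-0.24 [0, 0, 0, 0, 0, 0, 0, 0, 0, 0, 0, 0, 0]
-0.22 [9, 9, 1, 2, 1, 2, 1, 2, 2, 2, 38, 0, 0]
-0.2 [9, 9, 2, 1, 2, 1, 2, 2, 2, 1, 86, 0, 0]
-0.18 [128, 129, 128, 2, 2, 2, 1, 2, 1, 2, 136, 0, 0]
-0.16 [129, 129, 129, 3, 2, 1, 1, 2, 3, 2, 186, 186, 88]
-0.14 [129, 129, 130, 2, 2, 2, 2, 2, 1, 2, 187, 187, 90]
-0.12 [129, 130, 129, 2, 2, 2, 2, 2, 2, 185, 187, 187, 91]
-0.1 [130, 130, 158, 159, 2, 2, 249, 9, 9, 186, 187, 186, 79]
-0.08 [101, 101, 159, 159, 1, 1, 247, 10, 10, 3, 2, 77, 79]
-0.06 [100, 101, 2, 2, 2, 1, 244, 1, 2, 2, 69, 76, 78]
-0.04 [100, 100, 2, 2, 17, 248, 249, 245, 17, 111, 112, 112, 111]
-0.02 [101, 100, 66, 1, 17, 249, 251, 249, 17, 111, 111, 112, 111]
w4 cols y [-0.12, -0.1, -0.08, -0.06, -0.04, -0.02, 0.0, 0.02, 0.04, 0.06, 0.08, 0.1, 0.12]
-0.24 [0, 0, 0, 0, 0, 0, 0, 0, 0, 0, 0, 0, 0]
-0.22 [0, 0, 0, 0, 0, 0, 0, 0, 0, 0, 0, 0, 0]
-0.2 [0, 0, 0, 0, 0, 0, 0, 0, 0, 0, 0, 0, 0]
-0.18 [0, 1, 1, 1, 1, 1, 2, 1, 1, 2, 32, 0, 0]
-0.16 [0, 83, 1, 1, 1, 2, 2, 3, 2, 2, 98, 0, 0]
-0.14 [128, 129, 129, 3, 2, 2, 1, 2, 1, 2, 159, 0, 0]
-0.12 [129, 129, 129, 1, 1, 2, 2, 2, 1, 184, 187, 187, 89]
-0.1 [129, 130, 159, 159, 2, 2, 2, 9, 10, 186, 187, 187, 78]
-0.08 [100, 100, 158, 158, 2, 2, 3, 11, 10, 1, 2, 78, 79]
-0.06 [100, 101, 1, 2, 2, 1, 2, 1, 2, 1, 80, 75, 78]
-0.04 [100, 101, 1, 2, 17, 17, 17, 18, 17, 111, 112, 111, 111]
-0.02 [100, 100, 65, 2, 17, 18, 18, 18, 17, 111, 113, 112, 112]
```

Call:
{"op": "servo_tool", "data": {
  "commands": [2,-36,0,0,2,-36,0,0,2,-36,0,0,2,-36,-10,0,0,0,-25,0,0,0,-35,0,0,0,-35,0,0,0,-30,0,0,0,0,0,0,0,0,0]
}}

```text
clock: 17.88
tcp_pos: [0.4305, -0.3169, 0.2352]
tool_rot: [-0.002, 0.998, -0.056, -0.003]
wrist_force: [0.8, 0.2, -0.3]
opening: 0.259
grip_force: 35.0
```

```bash
cat > eye.py <<'E'
from h import *
import sys
o=st();d=grab('wrist');save(d,sys.argv[1]+'.png');np.savez(sys.argv[1]+'.npz',**d)
q=o['tool_rot'];yaw=2*np.arctan2(q[2],q[1]);ex=np.array([np.cos(yaw),np.sin(yaw),0]);ey=np.array([-np.sin(yaw),np.cos(yaw),0])
X=cloud(d)-o['tcp_pos'];L=np.stack([X@ex,X@ey,X[...,2]],-1);f=d['frame'].astype(int)
red=(f[...,0]-f[...,1]>70)&(f[...,0]-f[...,2]>70)&(abs(L[...,0])<.04)&(abs(L[...,1])<.03)&(abs(L[...,2]-.03)<.1)
P=L[red];print('handle',len(P),'top z',np.percentile(P[:,2],99.5).round(4))
for z in np.arange(-.0,.09,.01):
    q=P[(P[:,2]>z)&(P[:,2]<z+.01)]
    if len(q)>8: print(z.round(3),'x',np.percentile(q[:,0],[2,50,98]).round(4),'y',np.percentile(q[:,1],[1,99]).round(4),'mid',(np.percentile(q[:,1],[1,99]).mean()).round(4))
# peg: height between, grey, narrow
m=(L[...,0]>.01)&(L[...,0]<.16)&(abs(L[...,1])<.02)&(L[...,2]+o['tcp_pos'][2]>.225)&(L[...,2]+o['tcp_pos'][2]<.26)&~red
P=L[m];V,U=np.mgrid[:384,:512];print('peg',len(P))
x0=np.percentile(P[:,0],.5);print('near end x',x0.round(4))
for a in np.arange(x0,x0+.075,.005):
    q=P[(P[:,0]>=a)&(P[:,0]<a+.005)]
    if len(q)>8: print('x',a.round(4),'y',np.percentile(q[:,1],[1,99]).round(4),'mid',np.percentile(q[:,1],[1,99]).mean().round(4),'ztop',np.percentile(q[:,2],97).round(4),len(q))
E
python3 eye.py w14
```

```text
clk 17.88 tcp [ 0.4305 -0.3169  0.2352] yaw -6.42 F [ 0.8  0.2 -0.3] open 0.259 grip 35.0
handle 3911 top z 0.0586
-0.0 x [0.0039 0.0048 0.0054] y [-0.0115  0.0114] mid -0.0
0.01 x [0.004  0.0049 0.0055] y [-0.0114  0.0113] mid -0.0001
0.02 x [0.0041 0.0049 0.0055] y [-0.0115  0.0112] mid -0.0001
0.03 x [0.0042 0.0049 0.0055] y [-0.0117  0.0112] mid -0.0002
0.04 x [-0.0014  0.0047  0.0055] y [-0.0117  0.0113] mid -0.0002
0.05 x [0.0022 0.0048 0.0056] y [-0.012   0.0115] mid -0.0003
peg 4231
near end x 0.0101
x 0.0101 y [-0.0195  0.0198] mid 0.0001 ztop 0.0233 24
x 0.0401 y [-0.0075  0.0007] mid -0.0034 ztop 0.013 79
x 0.0451 y [-0.0084  0.0012] mid -0.0036 ztop 0.0137 215
x 0.0501 y [-0.0069 -0.0002] mid -0.0036 ztop 0.0116 162
x 0.0551 y [-0.0069 -0.0002] mid -0.0035 ztop 0.0112 163
x 0.0601 y [-0.0068 -0.0002] mid -0.0035 ztop 0.0105 163
x 0.0651 y [-0.0068 -0.0002] mid -0.0035 ztop 0.0101 163
x 0.0701 y [-0.0067 -0.0002] mid -0.0035 ztop 0.0092 165
x 0.0751 y [-0.0072 -0.0002] mid -0.0037 ztop 0.0087 171
x 0.0801 y [-0.0072 -0.0002] mid -0.0037 ztop 0.0079 176
```

View pics/w14.png

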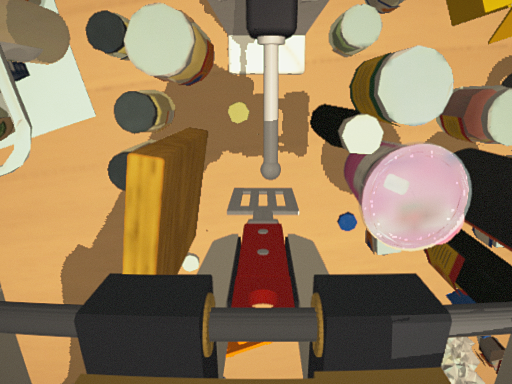

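The ball is at (270,172) and the handle at (262,265); the peg axis is 3.3 mm to the right of the eye and parallel to the approach.

Call:
{"op": "servo_tool", "data": {
  "commands": [-0.4,-3.3,-15,0,0,0,-20,0,0,0,-9.5,0,0,0,0,0,0,0,0,0,0,0,0,0]
}}

```text
clock: 18.43
tcp_pos: [0.4329, -0.3219, 0.195]
tool_rot: [0.001, 0.998, -0.056, 0.001]
wrist_force: [0.2, -0.5, -1.8]
opening: 0.255
grip_force: 35.0
```

```bash
python3 eye.py w15
```

```text
clk 18.43 tcp [ 0.4329 -0.3219  0.195 ] yaw -6.42 F [ 0.2 -0.5 -1.8] open 0.255 grip 35.0
handle 3907 top z 0.0586
-0.0 x [0.004  0.0047 0.0054] y [-0.0114  0.0113] mid -0.0
0.01 x [0.0039 0.0047 0.0053] y [-0.0114  0.0114] mid -0.0
0.02 x [0.0039 0.0046 0.0053] y [-0.0113  0.0114] mid 0.0
0.03 x [0.0037 0.0045 0.0052] y [-0.0114  0.0114] mid -0.0
0.04 x [-0.0018  0.0042  0.0051] y [-0.0116  0.0115] mid -0.0
0.05 x [0.002  0.0043 0.0051] y [-0.0117  0.0117] mid 0.0
peg 5661
near end x 0.0401
x 0.0401 y [-0.0038  0.0057] mid 0.001 ztop 0.0537 303
x 0.0451 y [-0.0031  0.005 ] mid 0.001 ztop 0.0534 318
x 0.0501 y [-0.0023  0.0042] mid 0.001 ztop 0.0515 265
x 0.0551 y [-0.0023  0.0042] mid 0.001 ztop 0.0509 266
x 0.0601 y [-0.0023  0.0042] mid 0.001 ztop 0.0503 276
x 0.0651 y [-0.0022  0.0042] mid 0.001 ztop 0.0498 272
x 0.0701 y [-0.0022  0.0042] mid 0.001 ztop 0.0491 283
x 0.0751 y [-0.0022  0.0045] mid 0.0012 ztop 0.0485 295
x 0.0801 y [-0.0022  0.0045] mid 0.0012 ztop 0.0478 295
x 0.0851 y [-0.0022  0.0045] mid 0.0012 ztop 0.0472 296
x 0.0901 y [-0.0025  0.0045] mid 0.001 ztop 0.0466 307
x 0.0951 y [-0.0025  0.0045] mid 0.001 ztop 0.0459 313
x 0.1001 y [-0.0084  0.0105] mid 0.001 ztop 0.0528 1009
x 0.1051 y [-0.0097  0.0116] mid 0.001 ztop 0.0542 1130
```

Call:
{"op": "servo_tool", "data": {
  "commands": [0.1,1,-4.5,0,10,-1.1,0,0,10,-1.1,0,0,0,0,0,0,0,0,0,0,0,0,0,0]
}}

```text
clock: 18.98
tcp_pos: [0.452, -0.3225, 0.1887]
tool_rot: [-0.0, 0.998, -0.056, -0.0]
wrist_force: [-0.2, -0.5, -1.4]
opening: 0.258
grip_force: 35.0
```

```bash
python3 eye.py w16
```

```text
clk 18.98 tcp [ 0.452  -0.3225  0.1887] yaw -6.41 F [-0.2 -0.5 -1.4] open 0.258 grip 35.0
handle 3083 top z 0.0588
-0.0 x [0.0039 0.0048 0.0053] y [-0.0115  0.0114] mid -0.0001
0.01 x [0.0038 0.0047 0.0053] y [-0.0116  0.0115] mid -0.0
0.02 x [0.0039 0.0046 0.0053] y [-0.0114  0.0113] mid -0.0
0.03 x [0.004  0.0046 0.0053] y [-0.0116  0.0113] mid -0.0001
0.04 x [-0.0018  0.0044  0.0053] y [-0.0116  0.0114] mid -0.0001
0.05 x [0.0018 0.0045 0.0053] y [-0.0118  0.0116] mid -0.0001
peg 9781
near end x 0.0221
x 0.0221 y [-0.0053  0.0041] mid -0.0006 ztop 0.0599 326
x 0.0271 y [-0.0046  0.0034] mid -0.0006 ztop 0.0589 304
x 0.0321 y [-0.0038  0.0027] mid -0.0006 ztop 0.0576 261
x 0.0371 y [-0.0038  0.0027] mid -0.0006 ztop 0.0572 265
x 0.0421 y [-0.0038  0.0026] mid -0.0006 ztop 0.0564 265
x 0.0471 y [-0.0041  0.0026] mid -0.0007 ztop 0.0558 279
x 0.0521 y [-0.0041  0.0026] mid -0.0007 ztop 0.0553 286
x 0.0571 y [-0.004   0.0026] mid -0.0007 ztop 0.0546 293
x 0.0621 y [-0.004   0.0026] mid -0.0007 ztop 0.0541 294
x 0.0671 y [-0.004   0.0026] mid -0.0007 ztop 0.0533 306
x 0.0721 y [-0.0039  0.0026] mid -0.0007 ztop 0.0528 301
x 0.0771 y [-0.0041  0.003 ] mid -0.0006 ztop 0.0527 317
x 0.0821 y [-0.0105  0.0093] mid -0.0006 ztop 0.0595 903
x 0.0871 y [-0.0113  0.0101] mid -0.0006 ztop 0.0605 1214
x 0.0921 y [-0.0112  0.0099] mid -0.0006 ztop 0.0609 1257
```

Call:
{"op": "servo_tool", "data": {
  "commands": [5,-1.1,1,0,8,-0.9,0,0,0,0,0,0,0,0,0,0]
}}

```text
clock: 19.37
tcp_pos: [0.4657, -0.3243, 0.1899]
tool_rot: [-0.0, 0.998, -0.056, 0.0]
wrist_force: [0.6, 0.9, -1.4]
opening: 0.254
grip_force: 35.0
```

Call:
{"op": "servo_tool", "data": {
  "commands": [3,-0.3,0,0,3,-0.3,0,0,2,-0.3,0,0,0,0,0,0]
}}

```text
clock: 19.7
tcp_pos: [0.4735, -0.3253, 0.1899]
tool_rot: [-0.0, 0.998, -0.056, 0.0]
wrist_force: [-0.2, -0.2, -1.0]
opening: 0.252
grip_force: 35.0
```

```bash
python3 eye.py w17 | grep -v '^0'
```

```text
clk 19.7 tcp [ 0.4735 -0.3253  0.1899] yaw -6.4 F [-0.2 -0.2 -1. ] open 0.252 grip 35.0
handle 2443 top z 0.0588
-0.0 x [0.0038 0.0047 0.0053] y [-0.0116  0.0115] mid -0.0
peg 14225
near end x 0.011
x 0.011 y [-0.0034  0.0032] mid -0.0001 ztop 0.0564 217
x 0.016 y [-0.0033  0.0032] mid -0.0001 ztop 0.0558 231
x 0.021 y [-0.0033  0.0031] mid -0.0001 ztop 0.0552 228
x 0.026 y [-0.0037  0.0031] mid -0.0003 ztop 0.0548 250
x 0.031 y [-0.0036  0.0031] mid -0.0003 ztop 0.0541 258
x 0.036 y [-0.0036  0.0031] mid -0.0002 ztop 0.0534 247
x 0.041 y [-0.0035  0.0031] mid -0.0002 ztop 0.0527 259
x 0.046 y [-0.0035  0.0031] mid -0.0002 ztop 0.0521 268
x 0.051 y [-0.0035  0.003 ] mid -0.0002 ztop 0.0515 265
x 0.056 y [-0.0055  0.0052] mid -0.0002 ztop 0.0522 281
x 0.061 y [-0.0101  0.0099] mid -0.0001 ztop 0.0586 613
x 0.066 y [-0.011   0.0106] mid -0.0002 ztop 0.0594 1047
x 0.071 y [-0.0108  0.0106] mid -0.0001 ztop 0.0597 1090
x 0.076 y [-0.0109  0.0106] mid -0.0002 ztop 0.0601 1100
x 0.081 y [-0.0111  0.0108] mid -0.0001 ztop 0.0606 1202
```

The ball has entered the eye with no contact force; I'll continue along the peg.

Call:
{"op": "servo_tool", "data": {
  "commands": [6,-0.7,-0.7,0,6,-0.7,-0.7,0,6,-0.7,-0.7,0,6,-0.7,-0.7,0,5,-0.6,-0.6,0,0,0,0,0,0,0,0,0]
}}

```text
clock: 20.33
tcp_pos: [0.5022, -0.3287, 0.1862]
tool_rot: [-0.0, 0.998, -0.056, -0.0]
wrist_force: [0.1, 0.7, -1.5]
opening: 0.256
grip_force: 35.0
```

Call:
{"op": "servo_tool", "data": {
  "commands": [0,0,-1,0,0,0,-1,0,0,0,-0.5,0,0,0,0,0,0,0,0,0]
}}

```text
clock: 20.75
tcp_pos: [0.5017, -0.329, 0.1841]
tool_rot: [0.0, 0.998, -0.056, -0.0]
wrist_force: [-0.2, -1.0, -1.6]
opening: 0.258
grip_force: 35.0
```

Call:
{"op": "servo_tool", "data": {
  "commands": [0,0,-0.8,0,0,0,-0.7,0,0,0,0,0,0,0,0,0]
}}

```text
clock: 21.08
tcp_pos: [0.5018, -0.329, 0.183]
tool_rot: [0.0, 0.998, -0.056, 0.0]
wrist_force: [-2.7, 0.9, 3.0]
opening: 0.256
grip_force: 35.0
```

```bash
python3 -c "
from h import *
st()"
```

```text
clk 21.08 tcp [ 0.5018 -0.329   0.183 ] yaw -6.43 F [-2.7  0.9  3. ] open 0.256 grip 35.0
```

Call:
{"op": "servo_tool", "data": {
  "commands": [0,0,0,0,0,0,0,0,0,0,0,0,0,0,0,0],
  "jaw": 0
}}

```text
clock: 21.42
tcp_pos: [0.5021, -0.3287, 0.1823]
tool_rot: [-0.0, 0.998, -0.056, 0.0]
wrist_force: [-1.0, 0.1, -0.0]
opening: 0.479
grip_force: 0.0
```

Call:
{"op": "servo_tool", "data": {
  "commands": [0,0,10,0,0,0,15,0,0,0,25,0,0,0,30,0,0,0,35,0,0,0,35,0,-20,5,10,0,-30,5,0,0,0,0,0,0,0,0,0,0]
}}

```text
clock: 22.25
tcp_pos: [0.4507, -0.319, 0.3438]
tool_rot: [0.001, 0.998, -0.057, 0.001]
wrist_force: [0.0, -0.2, 1.0]
opening: 0.501
grip_force: 0.0
```

Run:
```python
from h import *
o=st();d=grab('wrist');s=grab('scene');t=grab('top')
a=cv2.resize(d['frame'][:240,100:450,::-1],(467,320));b=cv2.resize(s['frame'][150:270,280:430,::-1],None,fx=2.2,fy=2.2)
c=cv2.resize(t['frame'][110:200,280:390,::-1],None,fx=2.5,fy=2.5)
im=np.zeros((560,800,3),np.uint8);im[:320,:467]=a;im[:264,468:798]=b[:264,:330];im[330:555,:275]=c;e=cv2.resize(t['frame'][150:240,150:250,::-1],None,fx=2.5,fy=2.5);im[330:555,300:550]=e
cv2.imwrite('pics/fin.png',im);np.savez('w18.npz',**d)
```

```text
clk 22.25 tcp [ 0.4507 -0.319   0.3438] yaw -6.52 F [ 0.  -0.2  1. ] open 0.501 grip 0.0
```

View pics/fin.png

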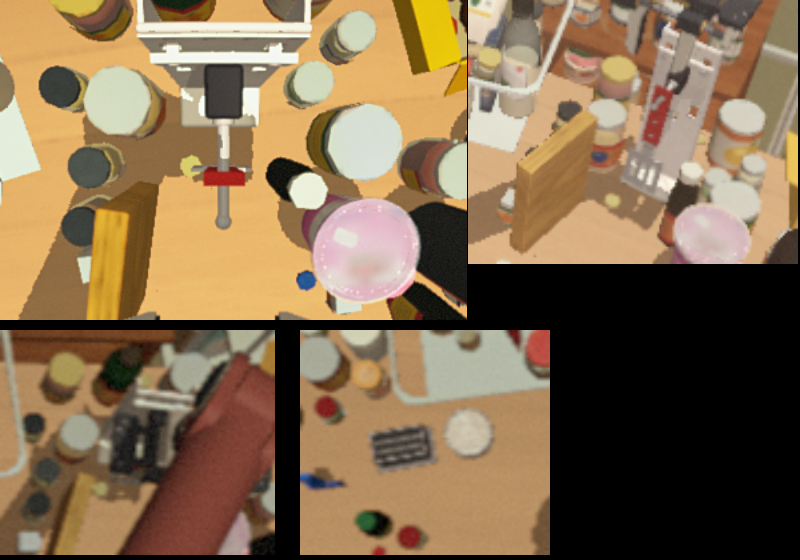

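The turner hangs on the peg, with its handle at (223,177) and the ball in front at (223,220). The hook sits against the panel, and the tin and jar have not moved. I'll let it settle and hand in.

Call:
{"op": "servo_tool", "data": {
  "commands": [-10,0,0,0,0,0,0,0,0,0,0,0,0,0,0,0,0,0,0,0,0,0,0,0,0,0,0,0,0,0,0,0,0,0,0,0,0,0,0,0]
}}

```text
clock: 23.23
tcp_pos: [0.442, -0.3188, 0.3425]
tool_rot: [-0.0, 0.998, -0.056, 0.0]
wrist_force: [-0.3, 0.9, 0.5]
opening: 0.505
grip_force: 0.0
```

```bash
python3 -c "
from h import *
st();print(finish_job())"
```

```text
clk 23.23 tcp [ 0.442  -0.3188  0.3425] yaw -6.43 F [-0.3  0.9  0.5] open 0.505 grip 0.0
the job is handed in; nothing more can be done
None
```

Job handed in at 23.2 s: the hook-in peg is fully home in the top row with its catch locked (it held against about 13 N of upward pull), the turner hangs freely on it by its eye, and the tin and spice jar were not touched.

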